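# Set the gouge-case lid so its friction hinge holds it at 45 degrees

## Robot

A 6-joint arm with a two-finger parallel gripper is mounted at the origin on the work surface. World frame = base frame: x ahead of the robot, y to its left, z up, the work surface at z = 0. Lengths are in m, angles in rad, forces in N, time in s.
With the tool pointing down it reaches from about 0.3 to 0.775 m from the base axis. Payload 14.6 kg.
Tool frame: the origin (TCP) lies midway between the tips of the shut fingers; the grasp point (between the pads) lies 19 mm behind it (ctrl.pinch_z is the distance from the TCP to the grasp point, in m); z points along the fingers, y is the line along which they close (so a half turn about z gives the same grasp; the last joint's range is limited). The gripper opens to 94 mm and grips with 3 to 60 N. Pads are 16 mm wide; open, the fingers measure 119 mm over their backs; the gripper's body (75 mm by 177 mm) begins 78 mm behind the grasp point.
Start: joints at [1.198, 0.3, 1.521, -0, 1.321, -0.067], TCP at [0.166, 0.524, 0.205] pointing down, gripper open.
Joint ranges: [-3.03, 3.03], [-0.79, 2.21], [0.23, 2.52], [-1.04, 4.18], [0, 3.07], [-2.55, 2.55]. Speed limits (rad/s): [2.22, 2.22, 2.57, 3.14, 3.14, 3.14].

## Interface

Orientations are given as [roll, pitch, yaw] about the fixed x, y, z axes, in that order (R = Rz(yaw) Ry(pitch) Rx(roll)).
In Python, from station import ctrl gives the robot as it stands.
- The arm moves only by the tool jog_arm, never from a script. Its argument "motion" is a list of rows, each a list of 7 numbers: the shift along the tool's x, y, z in m, then the turn, a rotation vector about the tool's x, y, z in rad, then the opening, from -1 (shut) to 1 (fully open). In form: [[tx, ty, tz, rx, ry, rz, gripper], ...]. A call has 1 to 5 rows; each row shifts and turns the commanded pose from where the row before left it, along the tool's axes as they then stand; what a row does not reach is not made up. A row lasts 1/10 s, in which the tool goes at most 50 mm and 8.59 degrees, less where a joint would pass 70% of its speed; a pose out of reach is approached as far as the arm can. A call is refused whole if a number of a shift passes 0.05 or a number of a turn 0.15, either way. A call with a gripper value outside its range is refused whole. The fingers move at their own pace and stop on an object; "squeeze" is the grip in N (left out, the last holds). Time passes only in rows, so rows that do not move let the fingers close. It gives the time, the measured TCP pose, the force, the opening and the grip force at its end, in the units of the state.
- ctrl.get_obs(): the state, without advancing time (a new reading comes with each control period).
- ctrl.camera(name): name is "scene" or "top" or "wrist"; returns the picture (384x512x3 uint8, red, green, blue); there is no depth.
- ctrl.camera_model(name): a dict with "intrinsics" (3x3 intrinsics, pixels), "rvec" (rotation vector, rad) and "tvec" (3), from world to camera coordinates, as OpenCV has them. Camera axes: x right, y down, z forward; pixel columns grow to the right and rows downward; lengths in m; the calibration is good to about 2 mm. A picture is of the moment at which its call begins: read the wrist's pose just before it. camera_model takes no time and is no camera call; for the wrist camera it gives the pose at the moment of the call.
- ctrl.hand_in(): hands the job in; it is judged then, once.
The state is a dict: "time_s": time; "qpos": joint angles; "joint_vel": joint speeds; "tau": joint torques, N m; "ee_pos": TCP position; "eef_rot": TCP orientation; "force": force on the tool from outside, world axes, zero at the start; "moment": the same for the moment, N m; "grip_width": finger opening in m; "grip_force": force on a finger pad.
Only numpy, scipy, OpenCV 4.12 (cv2) and the standard library are available. Lean on these libraries where they do the work, as an engineer would, in place of code of your own. Each camera call takes 0.05 s, during which the arm holds its last target. There are 200 camera calls.

## Task

Lift the lid of the plywood gouge case by its front bar and set it so that, once you have let go, it stands by itself at 45 degrees open, its red pointer on the green mark of the scale. The hinge gives back part of the lift when you release, so test whether it holds its angle and correct it. Hold the bar lightly, without squeezing hard or wrenching it, and leave the things around the case where they are.

Things in the scene. Friction and masses are not known exactly. Their poses are not given: they have to be found in the camera images.
- case: Plywood tool case, fixed to the bench, 160 (x) by 260 (y) by 75 mm high; origin under its centre, front (-x) towards the robot, yaw up to 0.3 rad. 14 mm outside its left (+y) end stands a thin white quadrant scale, radius 135 mm about the hinge, green from 40 to 50 degrees open; an aluminium upright at the hinge end carries it, top 214 mm above the bench.
- hinge (a point): Middle of the hinge line (along the case's y): 80 mm behind the case's centre, 75.5 mm up. The hinge slips at about 0.55 N m, in series with a spring of 1.6 N m/rad: lifted and let go, the lid sinks by 0.4 to 0.65 rad (more if heavy), then holds. Lowered by hand instead of dropped, it ends there too; pressing down past there lowers it. A heavy lid let go low may fall shut.
- lid: Plywood lid, 160 by 260 by 8 mm, shut and level at the start; unknown weight, 0.16 to 0.70 kg, centre of mass 90 mm from the hinge. Origin on the hinge line, x to the rear, y along the hinge, z out of its outer face. Opening angle = tilt of its z from vertical (shut 0; the front edge rises). A red pointer sticks out of its left end, 120 to 150 mm from the hinge.
- lid_bar (a point): Middle of the pull bar: round aluminium, 12 mm thick, 110 mm long, parallel to the hinge, 210 mm from it, 4 mm out (lid's z) of the lid's origin plane; 44 mm free space between bar and lid's front edge; a 12 mm arm at each end joins them. Shut: 79.5 mm up. It turns between lightly closed pads with some drag, so the gripper need not tilt; total finger load on it must stay under 100 N.
- lino: Bystander: grey lino block, 150 by 200 by 12 mm, carved picture on top; origin under its centre. Loose.
- gouge: Bystander: red-handled lino gouge, 145 mm long along its x, 30 mm high; origin under its middle. Loose.
- ink_tin: Bystander: blue ink tin, 72 mm across, 60 mm high; origin under its centre. Loose.
- brayer: Bystander: ink roller, handle along its x, 180 mm long, 118 mm wide, 40 mm high; origin under its middle. Loose.

How it is judged:
By the outcome, as a careful person would: the job done as asked, in the order asked, and still so for the second after the job is handed in, with the robot touching nothing.
It also fails if it takes over 72 s, if anything falls off the work surface, if the arm or the gripper's body presses on something with over 40 N, if the wrist force passes 120 N, or if a joint passes its speed limit or range.

## Working session

There is one attempt and no reset: what is moved stays moved. The work goes in short steps, Python scripts to look and compute and a tool call to move; the robot and the scene stay as the last step left them, time stands still between calls to the robot, and variables do not carry over. Pictures are saved under pics/ and viewed, at most 10 in all, crops included, and the job is handed in when it is done.

Besides the shell and the picture viewer there is one more tool, called by a JSON object that holds its "method" and its "body", one argument or row to a line. jog_arm: Moves the arm, as the interface text tells. Its arguments: {"type":"object","properties":{"motion":{"type":"array"},"squeeze":{"type":"number"}},"required":["motion"]}

```bash
mkdir -p pics
python3 - <<'E'
from station import ctrl
import cv2,numpy as np
o=ctrl.get_obs();print({k:np.round(v,3).tolist() for k,v in o.items()})
for n in("scene","top"):
    im=ctrl.camera(n);cv2.imwrite(f"pics/{n}0.png",im[:,:,::-1])
    m=ctrl.camera_model(n);print(n,{k:np.round(v,4).tolist() for k,v in m.items()})
a=[cv2.imread(f"pics/{n}0.png") for n in("scene","top")]
E
```

```text
{'time_s': 0.0, 'qpos': [1.198, 0.3, 1.522, -0.0, 1.321, -0.067], 'joint_vel': [-0.0, 0.0, -0.001, 0.0, 0.0, -0.001], 'tau': [-0.003, -53.181, -35.273, 0.071, 0.024, -0.0], 'ee_pos': [0.166, 0.524, 0.205], 'eef_rot': [-3.14, -0.0, 2.836], 'force': [0.495, -0.325, -0.049], 'moment': [0.014, 0.013, -0.034], 'grip_force': 0.0, 'grip_width': 0.094}
scene {'intrinsics': [[354.994, 0.0, 258.1106], [0.0, 354.994, 194.4817], [0.0, 0.0, 1.0]], 'rvec': [2.0227, 1.5622, -0.5445], 'tvec': [-0.1519, -0.3422, 1.3977]}
top {'intrinsics': [[480.6488, 0.0, 257.0773], [0.0, 480.6488, 181.382], [0.0, 0.0, 1.0]], 'rvec': [2.1951, -2.1411, 0.1076], 'tvec': [0.0342, 0.5556, 1.3798]}
```

View pics/top0.png

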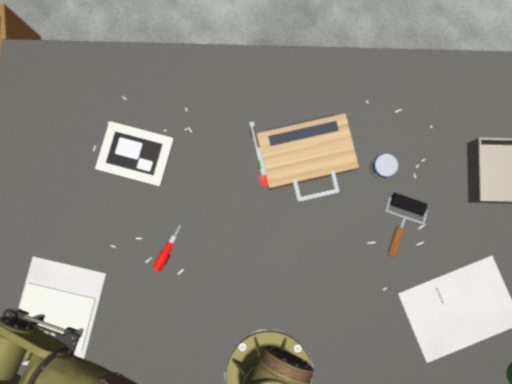

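View pics/scene0.png

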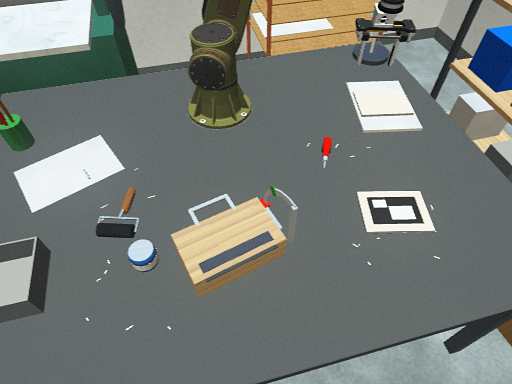

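The top picture shows the lid with corners near (257,132), (347,115), (357,160) and (268,187). The bar runs from about (298,198) to (338,190), and the scale is at (252–265,125–185) with the red pointer at (263,181). The tin is at (386,165), clear of the bar.

```bash
cat > h.py <<'E'
import cv2,numpy as np
from station import ctrl
def model(n):
    m=ctrl.camera_model(n);R=cv2.Rodrigues(np.array(m['rvec'],float))[0];return np.array(m['intrinsics']),R,np.array(m['tvec'],float).ravel()
def ray(n,uv,mod=None):
    K,R,t=mod or model(n);d=R.T@np.linalg.inv(K)@np.array([uv[0],uv[1],1.]);return -R.T@t,d
def onz(n,uv,z,mod=None):
    c,d=ray(n,uv,mod);return c+d*(z-c[2])/d[2]
def proj(n,P,mod=None):
    K,R,t=mod or model(n);p=(R@np.asarray(P,float).T).T+t;p=p@K.T;return p[...,:2]/p[...,2:]
E
python3 - <<'E'
from h import *
im=cv2.imread('pics/top0.png');hsv=cv2.cvtColor(im,cv2.COLOR_BGR2HSV)
wood=cv2.inRange(hsv,(8,50,80),(28,255,255));wood[:, :240]=0;wood[:,370:]=0;wood[:100]=0;wood[210:]=0
c=max(cv2.findContours(cv2.morphologyEx(wood,cv2.MORPH_CLOSE,np.ones((9,9))),0,2)[0],key=cv2.contourArea)
ap=cv2.approxPolyDP(c,5,True)[:,0];print('wood',ap.tolist());print([onz('top',p,.0795)[:2].round(4).tolist() for p in ap])
r=cv2.minAreaRect(c);print(r)
g=cv2.inRange(hsv,(0,0,110),(180,45,255));roi=np.zeros_like(g);roi[172:205,288:345]=255;g&=roi
ys,xs=np.nonzero(g)
pts=np.array([onz('top',(x,y),.0795)[:2] for x,y in zip(xs,ys)])
print(len(pts));r=cv2.minAreaRect(pts.astype(np.float32)*1000);print('bar box mm',r,cv2.boxPoints(r).round(1).tolist())
print('cam',ray('top',(0,0))[0])
cv2.imwrite('pics/crop1.png',cv2.resize(im[100:215,235:415],None,fx=4,fy=4,interpolation=2))
E
```

```text
wood [[346, 115], [256, 133], [268, 189], [357, 168]]
[[0.7466, -0.2018], [0.6879, 0.0544], [0.5286, 0.0166], [0.5944, -0.2338]]
((305.4503479003906, 151.28277587890625), (58.9093017578125, 97.23516845703125), 77.125)
1484
bar box mm ((534.9141235351562, -118.81657409667969), (90.51300811767578, 158.85609436035156), 1.4268914461135864) [[487.70001220703125, -40.5], [491.6000061035156, -199.3000030517578], [582.0999755859375, -197.10000610351562], [578.2000122070312, -38.29999923706055]]
cam [0.41204809 0.04306833 1.42905549]
```

View pics/crop1.png

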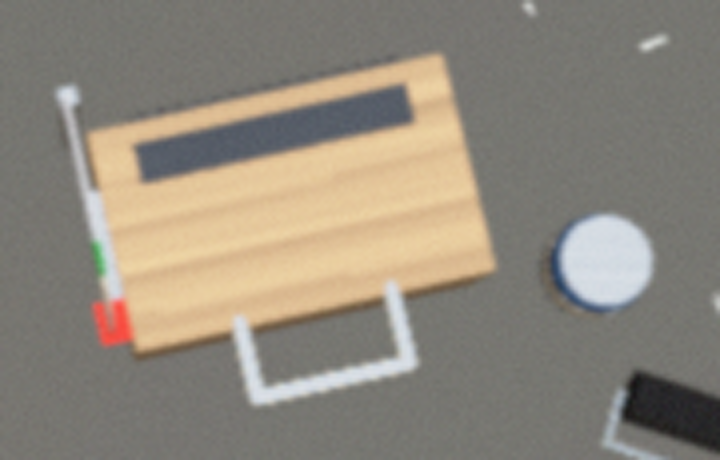

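The enlarged crop shows the lid's corners at crop pixels (90,132), (442,56), (495,265) and (138,348), and the bar's ends at about (254,394) and (410,361).

Run:
```python
from h import *
f=lambda u,v,z:onz('top',(235+u/4-.375,100+v/4-.375),z)[:2]
C=np.array([f(*p,.0835) for p in[(90,132),(442,56),(495,265),(138,348)]]);B=np.array([f(*p,.0795) for p in[(254,394),(410,361)]])
print(C.round(4),B.round(4),np.linalg.norm(B[1]-B[0]))
print([np.linalg.norm(C[i]-C[(i+1)%4]).round(4) for i in range(4)])
d=(C[0]-C[1])+(C[3]-C[2]);yaw=np.arctan2(-d[0],d[1]);d2=(C[0]-C[3])+(C[1]-C[2]);print('yaw',yaw,np.arctan2(d2[1],d2[0]),'bar',np.arctan2(-(B[0]-B[1])[0],(B[0]-B[1])[1]))
y=yaw; X=np.array([np.cos(y),np.sin(y)])
print('centre',C.mean(0),'hinge',C.mean(0)+.08*X,'bar from lid',C.mean(0)-.13*X,'bar',B.mean(0))
print('tool yaw now',ctrl.get_obs()['eef_rot'])
```

```text
[[ 0.6883  0.0512]
 [ 0.7496 -0.1985]
 [ 0.6001 -0.2369]
 [ 0.535   0.0136]] [[ 0.5049 -0.0687]
 [ 0.5309 -0.1781]] 0.11247787219347952
[np.float64(0.2571), np.float64(0.1543), np.float64(0.2588), np.float64(0.1578)]
yaw 0.24737523946295703 0.24565033390627003 bar 0.23333364811709936
centre [ 0.64321712 -0.0926379 ] hinge [ 0.7207818 -0.0730491] bar from lid [ 0.51717452 -0.12446969] bar [ 0.51793115 -0.12341177]
tool yaw now [-3.14057335e+00 -5.28670544e-05  2.83577093e+00]
```

{"method": "jog_arm", "body": {
  "motion": [
    [0,0,0,0,0,0.145,-0.1],
    [0,0,0,0,0,0.145,-0.1],
    [0,0,0,0,0,0.145,-0.1],
    [0,0,0,0,0,0.145,-0.1],
    [0,0,0,0,0,0.145,-0.1]
  ],
  "squeeze": 8
}}

```text
time_s: 0.6
ee_pos: [0.1655, 0.5243, 0.2051]
eef_rot: [-3.141, 0.0, 2.105]
force: [-0.1, -0.1, 1.1]
grip_width: 0.0574
grip_force: 0.0
```

{"method": "jog_arm", "body": {
  "motion": [
    [0,0,0,0,0,0.145,-0.1],
    [0,0,0,0,0,0.145,-0.1],
    [0,0,0,0,0,0,-0.1],
    [-0.044,0.0115,0,0,0,0,-0.1],
    [-0.044,0.0115,0,0,0,0,-0.1]
  ]
}}

```text
time_s: 1.1
ee_pos: [0.2096, 0.4439, 0.2048]
eef_rot: [-3.141, 0.001, 1.828]
force: [1.2, 0.2, 0.5]
grip_width: 0.0423
grip_force: 0.0
```

{"method": "jog_arm", "body": {
  "motion": [
    [-0.044,0.0115,0,0,0,0,-0.1],
    [-0.044,0.0115,0,0,0,0,-0.1],
    [-0.044,0.0115,0,0,0,0,-0.1],
    [-0.044,0.0115,0,0,0,0,-0.1],
    [-0.044,0.0115,0,0,0,0,-0.1]
  ]
}}

```text
time_s: 1.6
ee_pos: [0.3202, 0.2443, 0.2055]
eef_rot: [3.141, -0.0, 1.826]
force: [1.7, 0.1, 0.4]
grip_width: 0.0426
grip_force: 0.0
```

{"method": "jog_arm", "body": {
  "motion": [
    [-0.044,0.0115,0,0,0,0,-0.1],
    [-0.044,0.0115,0,0,0,0,-0.1],
    [-0.044,0.0115,0,0,0,0,-0.1],
    [-0.044,0.0115,0,0,0,0,-0.1],
    [-0.044,0.0115,0,0,0,0,-0.1]
  ]
}}

```text
time_s: 2.1
ee_pos: [0.4304, 0.0451, 0.2055]
eef_rot: [3.141, 0.0, 1.826]
force: [0.3, 0.8, -0.0]
grip_width: 0.0423
grip_force: 0.0
```

{"method": "jog_arm", "body": {
  "motion": [
    [-0.044,0.0115,0,0,0,0,-0.1],
    [-0.044,0.0115,0,0,0,0,-0.1],
    [0,0,0,0,0,0,-0.1],
    [0,0,0,0,0,0,-0.1]
  ]
}}

```text
time_s: 2.5
ee_pos: [0.4738, -0.033, 0.205]
eef_rot: [-3.141, -0.001, 1.823]
force: [-0.3, 0.8, 1.1]
grip_width: 0.0424
grip_force: 0.0
```

{"method": "jog_arm", "body": {
  "motion": [
    [-0.049,0.01,0,0,0,0.008,-0.1],
    [-0.049,0.01,0,0,0,0,-0.1],
    [0,0,0.02,0,0,0,-0.1],
    [0,0,0,0,0,0,-0.1],
    [0,0,0,0,0,0,-0.1]
  ]
}}

```text
time_s: 3.0
ee_pos: [0.5169, -0.1214, 0.1858]
eef_rot: [-3.141, -0.0, 1.816]
force: [0.2, -0.2, 0.5]
grip_width: 0.0425
grip_force: 0.0
```

Run:
```python
from h import *
o=ctrl.get_obs();m=model('wrist');im=ctrl.camera('wrist')[:,:,::-1].copy();cv2.imwrite('pics/w1.png',im)
np.savez('pics/w1.npz',K=m[0],R=m[1],t=m[2]);print(o['ee_pos'],o['eef_rot'])
X=np.array([np.cos(.245),np.sin(.245),0]);Y=np.array([-X[1],X[0],0]);b=np.array([.5175,-.124,.0795])
print(proj('wrist',np.array([b-.055*Y,b,b+.055*Y]),m))
```

```text
[ 0.51690135 -0.12137252  0.1857697 ] [-3.14110125e+00 -4.64118677e-04  1.81551874e+00]
[[253.83076673 251.10260026]
 [253.79167746 192.3442428 ]
 [253.74887983 128.01154778]]
```

View pics/w1.png

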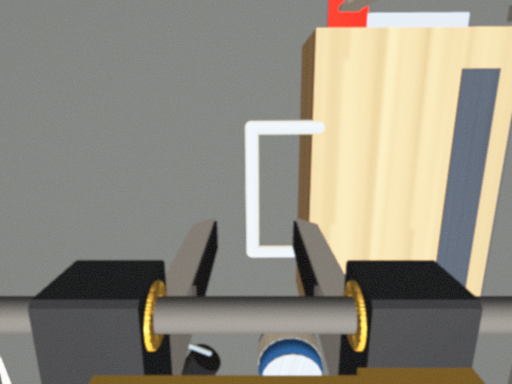

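The wrist view shows the bar vertical at column 252, rows 121–257. The prediction was column 254, so the bar lies between the fingers. I'll go down.

{"method": "jog_arm", "body": {
  "motion": [
    [0,0,0.035,0,0,0,-0.1],
    [0,0,0.035,0,0,0,-0.1],
    [0,0,0.03,0,0,0,-0.1],
    [0,0,0.025,0,0,0,-0.1],
    [0,0,0,0,0,0,-0.1]
  ]
}}

```text
time_s: 3.55
ee_pos: [0.516, -0.1214, 0.0588]
eef_rot: [-3.138, -0.002, 1.815]
force: [1.0, -0.3, 1.1]
grip_width: 0.0423
grip_force: 0.0
```

{"method": "jog_arm", "body": {
  "motion": [
    [0,0,0,0,0,0,-1],
    [0,0,0,0,0,0,-1],
    [0,0,0,0,0,0,-1],
    [0,0,0,0,0,0,-1],
    [0,0,0,0,0,0,-1]
  ],
  "squeeze": 12
}}

```text
time_s: 4.05
ee_pos: [0.5152, -0.1234, 0.0614]
eef_rot: [-3.137, -0.0, 1.813]
force: [-23.3, -5.2, 19.2]
grip_width: 0.012
grip_force: 12.0
```

{"method": "jog_arm", "body": {
  "motion": [
    [0,0,0,0,0,0,-1],
    [0,0,0,0,0,0,-1]
  ]
}}

```text
time_s: 4.25
ee_pos: [0.515, -0.1234, 0.0614]
eef_rot: [-3.136, -0.0, 1.813]
force: [-23.7, -5.8, 18.7]
grip_width: 0.0118
grip_force: 12.0
```

```bash
python3 -c "
import numpy as np
t=np.arange(0,1.33,.06);h=-.21*np.cos(t)+.004*np.sin(t);v=.21*np.sin(t)+.004*np.cos(t)
for a,b,c in zip(t[1:],np.diff(h),np.diff(v)):print('%.2f %.4f %.4f'%(a,b,-c))"
```

```text
0.06 0.0006 -0.0126
0.12 0.0014 -0.0125
0.18 0.0021 -0.0124
0.24 0.0029 -0.0123
0.30 0.0036 -0.0121
0.36 0.0043 -0.0118
0.42 0.0050 -0.0116
0.48 0.0057 -0.0112
0.54 0.0064 -0.0109
0.60 0.0070 -0.0105
0.66 0.0076 -0.0100
0.72 0.0082 -0.0096
0.78 0.0088 -0.0091
0.84 0.0093 -0.0085
0.90 0.0098 -0.0079
0.96 0.0102 -0.0073
1.02 0.0107 -0.0067
1.08 0.0110 -0.0061
1.14 0.0114 -0.0054
1.20 0.0117 -0.0047
1.26 0.0120 -0.0040
1.32 0.0122 -0.0033
```

{"method": "jog_arm", "body": {
  "motion": [
    [0,-0.002,-0.001,0,0,0,-1],
    [0,0,0,0,0,0,-1]
  ]
}}

```text
time_s: 4.45
ee_pos: [0.5146, -0.1234, 0.0617]
eef_rot: [-3.141, -0.0, 1.813]
force: [-6.4, -2.5, 2.6]
grip_width: 0.0115
grip_force: 12.0
```

{"method": "jog_arm", "body": {
  "motion": [
    [0,0,-0.0126,0,0,0,-1],
    [0,0.0014,-0.0125,0,0,0,-1],
    [0,0.0021,-0.0124,0,0,0,-1],
    [0,0.0029,-0.0123,0,0,0,-1],
    [0,0.0036,-0.0121,0,0,0,-1]
  ]
}}

```text
time_s: 4.95
ee_pos: [0.5245, -0.1208, 0.1246]
eef_rot: [-3.14, -0.0, 1.813]
force: [-6.3, -1.8, -4.3]
grip_width: 0.0119
grip_force: 12.0
```

{"method": "jog_arm", "body": {
  "motion": [
    [0,0.0043,-0.0118,0,0,0,-1],
    [0,0.005,-0.0116,0,0,0,-1],
    [0,0.0057,-0.0112,0,0,0,-1],
    [0,0,0,0,0,0,-1]
  ]
}}

```text
time_s: 5.35
ee_pos: [0.5391, -0.1175, 0.1604]
eef_rot: [-3.14, 0.001, 1.813]
force: [-16.2, -3.3, 3.0]
grip_width: 0.0116
grip_force: 12.0
```

{"method": "jog_arm", "body": {
  "motion": [
    [0,0.0049,-0.0115,0,0,0,-1],
    [0,0.007,-0.0105,0,0,0,-1],
    [0,0.0076,-0.01,0,0,0,-1],
    [0,0.0082,-0.0096,0,0,0,-1],
    [0,0,0,0,0,0,-1]
  ]
}}

```text
time_s: 5.85
ee_pos: [0.5668, -0.1106, 0.2024]
eef_rot: [3.141, 0.001, 1.813]
force: [-12.9, -2.6, 4.9]
grip_width: 0.0114
grip_force: 12.0
```

{"method": "jog_arm", "body": {
  "motion": [
    [0,0.008,-0.0095,0,0,0,-1],
    [0,0.009,-0.0088,0,0,0,-1],
    [0,0.0098,-0.0079,0,0,0,-1],
    [0,0,0,0,0,0,-1]
  ]
}}

```text
time_s: 6.25
ee_pos: [0.5931, -0.1039, 0.2288]
eef_rot: [3.14, 0.001, 1.813]
force: [-12.9, -1.0, 7.8]
grip_width: 0.0116
grip_force: 12.0
```

{"method": "jog_arm", "body": {
  "motion": [
    [0,0.0098,-0.008,0,0,0,-1],
    [0,0.0107,-0.0067,0,0,0,-1],
    [0,0.011,-0.0061,0,0,0,-1],
    [0,0.0114,-0.0054,0,0,0,-1],
    [0,0,0,0,0,0,-1]
  ]
}}

```text
time_s: 6.75
ee_pos: [0.635, -0.0935, 0.2554]
eef_rot: [3.139, 0.002, 1.813]
force: [-10.1, -1.0, 11.1]
grip_width: 0.0118
grip_force: 12.0
```

{"method": "jog_arm", "body": {
  "motion": [
    [0,0.0117,-0.0052,0,0,0,-1],
    [0,0.012,-0.004,0,0,0,-1],
    [0,0.0122,-0.0033,0,0,0,-1],
    [0,0,0,0,0,0,-1],
    [0,0,0,0,0,0,-1]
  ]
}}

```text
time_s: 7.25
ee_pos: [0.6694, -0.085, 0.2674]
eef_rot: [3.139, 0.001, 1.813]
force: [-5.1, -0.4, 6.9]
grip_width: 0.0116
grip_force: 12.0
```

Run:
```python
from h import *
cv2.imwrite('pics/s2.png',cv2.resize(ctrl.camera('scene')[150:310,150:350,::-1],None,fx=4,fy=3.75,interpolation=2))
print(ctrl.get_obs()['force'],ctrl.get_obs()['qpos'])
```

```text
[-4.61912527 -0.12297376  7.07927893] [-1.80602853e-01  5.60348022e-01  1.01400473e+00  5.27253558e-05
  1.56421308e+00 -4.22919747e-01]
```

View pics/s2.png

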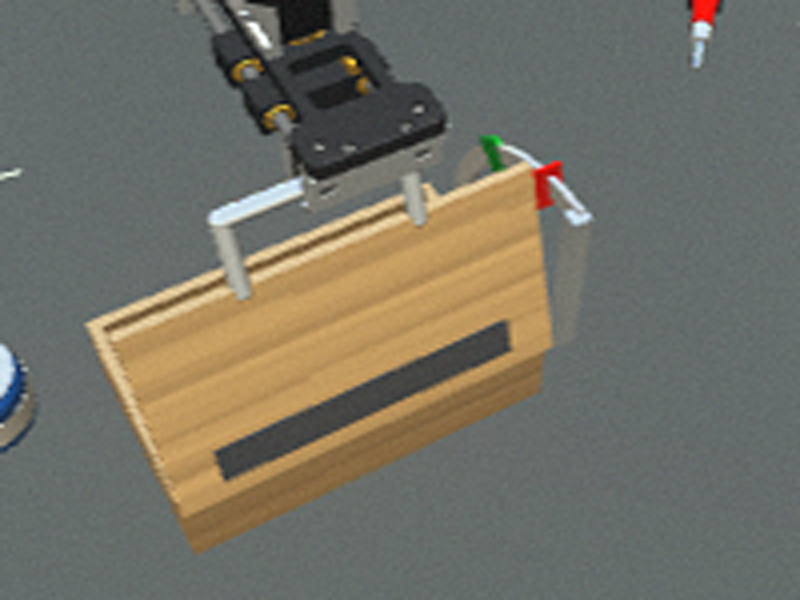

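The lid stands at about 75 degrees, with the pointer past the green. I'll lower it by hand and watch the tangential force.

{"method": "jog_arm", "body": {
  "motion": [
    [0,-0.0122,0.0033,0,0,0,-1],
    [0,-0.012,0.004,0,0,0,-1],
    [0,-0.0117,0.0047,0,0,0,-1],
    [0,-0.0114,0.0054,0,0,0,-1],
    [0,0,0,0,0,0,-1]
  ]
}}

```text
time_s: 7.8
ee_pos: [0.6225, -0.0966, 0.2485]
eef_rot: [3.141, 0.0, 1.813]
force: [-1.3, -0.4, -0.0]
grip_width: 0.0114
grip_force: 12.0
```

{"method": "jog_arm", "body": {
  "motion": [
    [0,-0.011,0.0061,0,0,0,-1],
    [0,-0.0107,0.0067,0,0,0,-1],
    [0,0,0,0,0,0,-1],
    [0,0,0,0,0,0,-1]
  ]
}}

```text
time_s: 8.2
ee_pos: [0.6026, -0.1017, 0.2356]
eef_rot: [3.14, 0.001, 1.813]
force: [-3.9, 0.7, 3.6]
grip_width: 0.0114
grip_force: 12.0
```

{"method": "jog_arm", "body": {
  "motion": [
    [0,-0.0102,0.0073,0,0,0,-1],
    [0,-0.0098,0.0079,0,0,0,-1],
    [0,0,0,0,0,0,-1],
    [0,0,0,0,0,0,-1]
  ]
}}

```text
time_s: 8.6
ee_pos: [0.5834, -0.1064, 0.2198]
eef_rot: [3.141, 0.0, 1.813]
force: [-0.3, -1.3, 1.3]
grip_width: 0.0117
grip_force: 12.0
```

{"method": "jog_arm", "body": {
  "motion": [
    [0,0,0,0,0,0,-0.4],
    [0,0,0,0,0,0,-0.4],
    [0,0,0,0,0,0,-0.4],
    [0,0,0,0,0,0,-0.4],
    [0,0,0,0,0,0,-0.4]
  ]
}}

```text
time_s: 9.1
ee_pos: [0.5826, -0.1066, 0.2191]
eef_rot: [3.142, 0.0, 1.813]
force: [-0.7, 0.8, -0.1]
grip_width: 0.0284
grip_force: 0.1
```

{"method": "jog_arm", "body": {
  "motion": [
    [0,0,-0.03,0,0,0,-0.4],
    [0,0,-0.04,0,0,0,-0.4],
    [0,0,-0.03,0,0,0,-0.4],
    [0,0,0,0,0,0,-0.4],
    [0,0,0,0,0,0,-0.4]
  ]
}}

```text
time_s: 9.6
ee_pos: [0.5826, -0.1066, 0.3189]
eef_rot: [3.141, 0.0, 1.813]
force: [0.3, -0.3, -0.3]
grip_width: 0.0284
grip_force: 0.0
```

Run:
```python
from h import *
im=ctrl.camera('scene');cv2.imwrite('pics/s3.png',cv2.resize(im[150:310,150:350,::-1],None,fx=4,fy=3.75,interpolation=2))
w=ctrl.camera('wrist');cv2.imwrite('pics/w3.png',w[:,:,::-1]);t=ctrl.camera('top');cv2.imwrite('pics/t3.png',t[:,:,::-1])
y=.245;X=np.array([np.cos(y),np.sin(y),0]);Y=np.array([-X[1],X[0],0]);Z=np.array([0,0,1.]);H=np.array([.7208,-.073,.0755])
for n in('scene','wrist','top'):
  for a in(35,40,45,50,55):
    a=np.radians(a);o=-np.cos(a)*X+np.sin(a)*Z;z=np.sin(a)*X+np.cos(a)*Z
    P=[H+.21*o+.004*z+s*.055*Y for s in(-1,0,1)]+[H+.135*o+.14*Y]+[H+.16*o+.008*z+s*.13*Y for s in(-1,1)]
    q=proj(n,np.array(P))
    if n=='scene': q=(q-[150,150])*[4,3.75]
    print(n,round(np.degrees(a)),q.round(0).astype(int).tolist())
```

```text
scene 35 [[156, 164], [238, 133], [318, 103], [477, 159], [72, 280], [453, 130]]
scene 40 [[160, 162], [243, 131], [324, 101], [483, 157], [74, 281], [460, 129]]
scene 45 [[164, 163], [250, 131], [332, 100], [490, 157], [76, 284], [468, 129]]
scene 50 [[170, 166], [257, 133], [341, 101], [497, 159], [80, 289], [477, 131]]
scene 55 [[177, 171], [266, 138], [351, 106], [505, 162], [84, 296], [486, 135]]
wrist 35 [[225, 244], [224, 187], [222, 125], [288, 30], [270, 300], [272, 37]]
wrist 40 [[237, 251], [236, 191], [235, 126], [297, 28], [279, 306], [283, 35]]
wrist 45 [[250, 257], [250, 195], [250, 127], [307, 25], [289, 312], [296, 32]]
wrist 50 [[267, 263], [267, 199], [268, 128], [319, 23], [301, 317], [311, 30]]
wrist 55 [[286, 269], [287, 203], [289, 129], [331, 21], [314, 322], [328, 27]]
top 35 [[341, 171], [320, 176], [299, 180], [262, 167], [363, 150], [267, 171]]
top 40 [[341, 166], [320, 171], [299, 175], [261, 164], [363, 146], [266, 168]]
top 45 [[340, 160], [319, 165], [298, 170], [261, 161], [363, 142], [265, 163]]
top 50 [[340, 154], [319, 159], [297, 164], [260, 157], [363, 137], [265, 159]]
top 55 [[339, 148], [318, 153], [296, 158], [259, 154], [362, 132], [264, 154]]
```

View pics/s3.png

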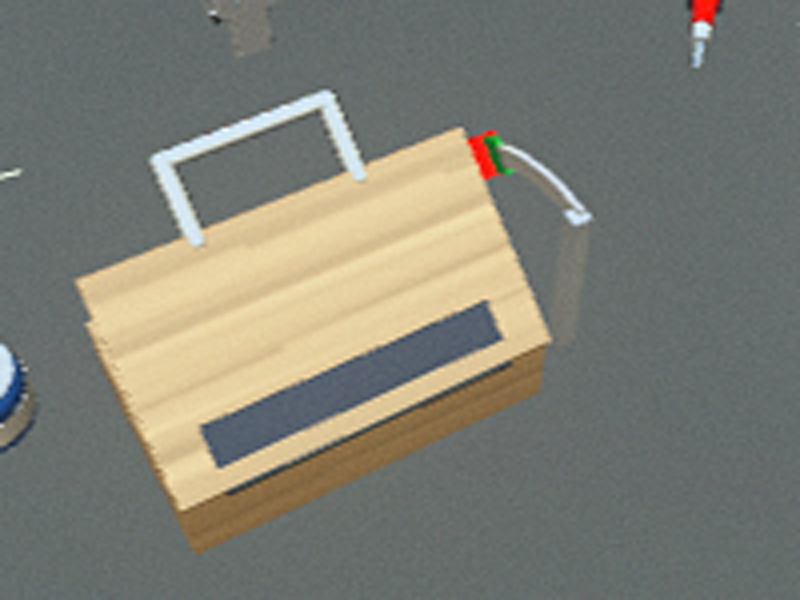

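View pics/w3.png

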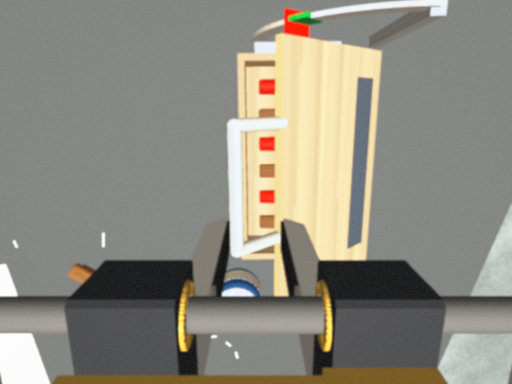

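Both views show the lid at about 40 degrees. The red pointer sits just on the low side of the green: red (485,157) and green (497,150) in the scene crop. I'll measure this more exactly.

```bash
cat > ang.py <<'E'
from h import *
from scipy.optimize import minimize_scalar
y=.245;X=np.array([np.cos(y),np.sin(y),0]);Y=np.array([-X[1],X[0],0]);Z=np.array([0,0,1.]);H=np.array([.7208,-.073,.0755])
def pt(a,r,z,s): return H+r*(-np.cos(a)*X+np.sin(a)*Z)+z*(np.sin(a)*X+np.cos(a)*Z)+s*Y
def col(im):
    h=cv2.cvtColor(im,cv2.COLOR_RGB2HSV);return (cv2.inRange(h,(0,150,120),(6,255,255))|cv2.inRange(h,(174,150,120),(180,255,255))),cv2.inRange(h,(45,100,60),(85,255,255))
def run(tag,views=('scene','wrist','top')):
  for n in views:
    m=model(n);im=ctrl.camera(n);cv2.imwrite(f'pics/{tag}{n}.png',im[:,:,::-1]);R,G=col(im)
    c0=proj(n,pt(.785,.135,0,.14),m);w=np.zeros_like(R);cv2.circle(w,tuple(int(v) for v in c0),{'scene':14,'wrist':32,'top':14}[n],255,-1)
    for nm,M in(('red',R&w),('green',G&w)):
        ys,xs=np.nonzero(M)
        if len(xs)<4: print(n,nm,len(xs));continue
        c=np.array([xs.mean(),ys.mean()]);f=lambda a:np.linalg.norm(proj(n,pt(a,.135,0,.14 if nm=='red' else .144),m)-c)
        r=minimize_scalar(f,bounds=(.2,1.4),method='bounded');print(n,nm,len(xs),c.round(1),'deg %.1f res %.1fpx'%(np.degrees(r.x),r.fun))
    # bar: bright grey pixels near the predicted bar for each angle
    h=cv2.cvtColor(im,cv2.COLOR_RGB2HSV);B=cv2.inRange(h,(0,0,165),(180,45,255)).astype(np.float32)
    s=np.linspace(-.048,.048,60);best=[]
    for a in np.radians(np.arange(25,65,.25)):
        q=proj(n,np.array([pt(a,.21,.004,k) for k in s]),m).astype(np.float32)
        best.append(cv2.remap(cv2.GaussianBlur(B,(0,0),2),q[None,:,0],q[None,:,1],cv2.INTER_LINEAR).mean())
    best=np.array(best);best=np.where(best>.6*best.max(),best,0);print(n,'bar deg %.1f'%(np.arange(25,65,.25)@best/best.sum()),best.max())
E
python3 -c "
from ang import *
run('a')
a=cv2.imread('pics/awrist.png')[0:90,230:350];b=cv2.imread('pics/atop.png')[120:190,240:333]
cv2.imwrite('pics/c4.png',np.vstack([cv2.resize(a,(600,300),interpolation=2),cv2.resize(b,(600,300),interpolation=2)]))"
```

```text
scene red 47 [270.2 190.9] deg 38.6 res 1.2px
scene green 28 [274.  190.7] deg 45.2 res 0.7px
scene bar deg 38.0 154.7954
wrist red 385 [294.5  25.3] deg 39.1 res 2.7px
wrist green 204 [303.7  17.9] deg 43.7 res 3.1px
wrist bar deg 39.7 254.82346
top red 38 [261.1 164.4] deg 40.0 res 0.2px
top green 0
top bar deg 44.3 76.913605
```

View pics/c4.png

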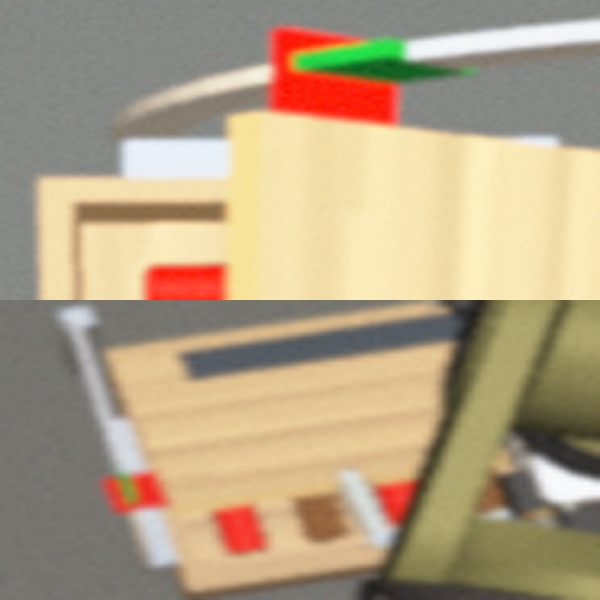

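The pointer is at about 39.3 degrees and the mark is at 45. I'll regrasp and lift about 0.095 rad past the earlier peak, to TCP x ≈ 0.689.

{"method": "jog_arm", "body": {
  "motion": [
    [0,-0.0175,0.02,0,0,0,-0.23],
    [0,0,0.03,0,0,0,-0.23],
    [0,0,0.04,0,0,0,-0.23],
    [0,0,0.034,0,0,0,-0.23],
    [0,0,0,0,0,0,-0.23]
  ]
}}

```text
time_s: 10.4
ee_pos: [0.5637, -0.1103, 0.1906]
eef_rot: [-3.135, -0.004, 1.813]
force: [-0.8, -0.1, 0.4]
grip_width: 0.0363
grip_force: 0.0
```

{"method": "jog_arm", "body": {
  "motion": [
    [0,0,0,0,0,0,-1],
    [0,0,0,0,0,0,-1],
    [0,0,0,0,0,0,-1],
    [0,0,0,0,0,0,-1],
    [0,0,0,0,0,0,-1]
  ],
  "squeeze": 10
}}

```text
time_s: 10.9
ee_pos: [0.5656, -0.1109, 0.1959]
eef_rot: [3.141, 0.001, 1.813]
force: [-4.5, -0.0, 3.8]
grip_width: 0.0118
grip_force: 10.0
```

{"method": "jog_arm", "body": {
  "motion": [
    [0,0.0076,-0.0102,0,0,0,-1],
    [0,0.0085,-0.0095,0,0,0,-1],
    [0,0.009,-0.0089,0,0,0,-1],
    [0,0.0095,-0.0083,0,0,0,-1],
    [0,0.01,-0.0077,0,0,0,-1]
  ]
}}

```text
time_s: 11.4
ee_pos: [0.6094, -0.0994, 0.2379]
eef_rot: [-3.14, -0.002, 1.813]
force: [7.7, 0.8, -17.0]
grip_width: 0.0112
grip_force: 10.0
```

{"method": "jog_arm", "body": {
  "motion": [
    [0,0.0104,-0.007,0,0,0,-1],
    [0,0.0108,-0.0063,0,0,0,-1],
    [0,0.0112,-0.0056,0,0,0,-1],
    [0,0.0116,-0.005,0,0,0,-1],
    [0,0,0,0,0,0,-1]
  ]
}}

```text
time_s: 11.9
ee_pos: [0.652, -0.0889, 0.2614]
eef_rot: [-3.139, -0.002, 1.814]
force: [1.5, 0.9, -13.3]
grip_width: 0.0116
grip_force: 10.0
```

{"method": "jog_arm", "body": {
  "motion": [
    [0,0.0125,-0.0032,0,0,0,-1],
    [0,0.0127,-0.003,0,0,0,-1],
    [0,0.0127,-0.0022,0,0,0,-1],
    [0,0,0,0,0,0,-1],
    [0,0,0,0,0,0,-1]
  ]
}}

```text
time_s: 12.4
ee_pos: [0.6878, -0.0804, 0.2714]
eef_rot: [-3.14, -0.001, 1.813]
force: [-2.0, 1.6, -6.1]
grip_width: 0.0112
grip_force: 10.0
```

{"method": "jog_arm", "body": {
  "motion": [
    [0,-0.0123,0.0027,0,0,0,-1],
    [0,-0.0121,0.0034,0,0,0,-1],
    [0,-0.0118,0.0041,0,0,0,-1],
    [0,-0.0115,0.0049,0,0,0,-1],
    [0,-0.0112,0.0056,0,0,0,-1]
  ]
}}

```text
time_s: 12.9
ee_pos: [0.6303, -0.0949, 0.2524]
eef_rot: [3.139, 0.001, 1.813]
force: [-1.6, 0.7, 1.8]
grip_width: 0.0115
grip_force: 10.0
```

{"method": "jog_arm", "body": {
  "motion": [
    [0,-0.0108,0.0063,0,0,0,-1],
    [0,-0.0104,0.007,0,0,0,-1],
    [0,-0.01,0.0077,0,0,0,-1],
    [0,-0.0095,0.0083,0,0,0,-1],
    [0,0,0,0,0,0,-1]
  ]
}}

```text
time_s: 13.4
ee_pos: [0.5897, -0.1054, 0.2237]
eef_rot: [3.142, 0.002, 1.812]
force: [-9.6, -2.0, 12.1]
grip_width: 0.0115
grip_force: 10.0
```

{"method": "jog_arm", "body": {
  "motion": [
    [0,-0.0045,0.0045,0,0,0,-1],
    [0,0,0,0,0,0,-1],
    [0,0,0,0,0,0,-1]
  ]
}}

```text
time_s: 13.7
ee_pos: [0.5862, -0.1065, 0.2201]
eef_rot: [3.14, 0.002, 1.812]
force: [-13.9, -3.0, 15.2]
grip_width: 0.0117
grip_force: 10.0
```

{"method": "jog_arm", "body": {
  "motion": [
    [0,-0.0012,-0.0012,0,0,0,-1],
    [0,0,0,0,0,0,-0.4],
    [0,0,0,0,0,0,-0.4],
    [0,0,0,0,0,0,-0.4],
    [0,0,0,0,0,0,-0.4]
  ]
}}

```text
time_s: 14.2
ee_pos: [0.5861, -0.1057, 0.2186]
eef_rot: [-3.142, 0.0, 1.813]
force: [-0.3, 0.3, -0.5]
grip_width: 0.0281
grip_force: 0.0
```

{"method": "jog_arm", "body": {
  "motion": [
    [0,0,-0.03,0,0,0,-0.4],
    [0,0,-0.04,0,0,0,-0.4],
    [0,0,-0.03,0,0,0,-0.4],
    [0,0,0,0,0,0,-0.4],
    [0,0,0,0,0,0,-0.4]
  ]
}}

```text
time_s: 14.7
ee_pos: [0.5862, -0.1057, 0.3183]
eef_rot: [3.141, 0.0, 1.813]
force: [-0.7, 0.8, -0.7]
grip_width: 0.028
grip_force: 0.0
```

```bash
python3 -c "
from ang import *
run('b')
a=cv2.imread('pics/bwrist.png')[0:90,230:350];b=cv2.imread('pics/bscene.png')[165:215,240:340]
cv2.imwrite('pics/c5.png',np.vstack([cv2.resize(a,(600,300),interpolation=2),cv2.resize(b,(600,300),interpolation=2)]))"
```

```text
scene red 51 [273.2 190.8] deg 46.6 res 1.3px
scene green 4 [273.8 189. ] deg 44.3 res 2.4px
scene bar deg 38.5 167.888
wrist red 364 [307.7  19.7] deg 47.6 res 4.4px
wrist green 155 [290.5  18.2] deg 39.4 res 4.8px
wrist bar deg 47.9 254.89339
top red 38 [262.6 160.1] deg 45.8 res 2.2px
top green 3
top bar deg 46.7 87.31589
```

View pics/c5.png

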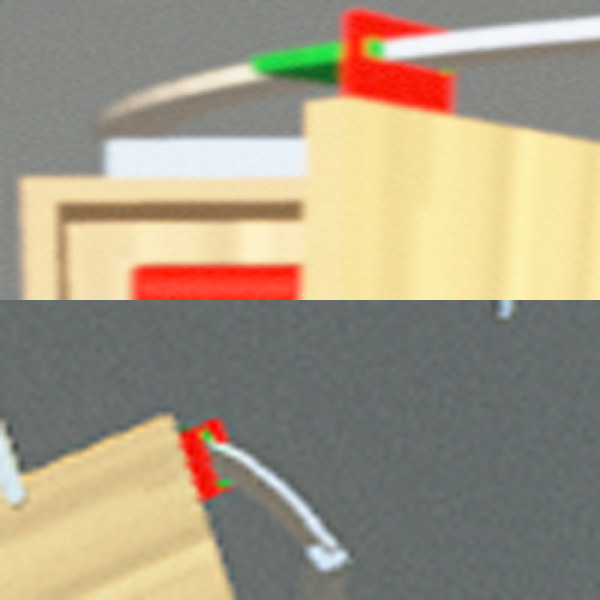

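The lid holds at about 47 degrees, with the pointer towards the high end of the green. I'll take the bar again and press about 0.135 rad down, which should lower it by roughly 2 degrees after springback.

{"method": "jog_arm", "body": {
  "motion": [
    [0,-0.0017,0.03,0,0,0,-0.23],
    [0,0,0.04,0,0,0,-0.23],
    [0,0,0.034,0,0,0,-0.23],
    [0,0,0,0,0,0,-0.23]
  ]
}}

```text
time_s: 15.25
ee_pos: [0.5825, -0.1056, 0.2094]
eef_rot: [-3.134, -0.004, 1.813]
force: [0.3, -0.4, 0.7]
grip_width: 0.036
grip_force: 0.0
```

{"method": "jog_arm", "body": {
  "motion": [
    [0,0,0,0,0,0,-1],
    [0,0,0,0,0,0,-1],
    [0,0,0,0,0,0,-1],
    [0,0,0,0,0,0,-1],
    [0,0,0,0,0,0,-1]
  ]
}}

```text
time_s: 15.75
ee_pos: [0.5846, -0.1063, 0.2156]
eef_rot: [3.141, 0.001, 1.813]
force: [-3.8, -0.6, 5.1]
grip_width: 0.0118
grip_force: 10.0
```

{"method": "jog_arm", "body": {
  "motion": [
    [0,-0.0072,0.0064,0,0,0,-1],
    [0,-0.0066,0.0067,0,0,0,-1],
    [0,-0.0062,0.0071,0,0,0,-1],
    [0,0,0,0,0,0,-1],
    [0,0,0,0,0,0,-1]
  ]
}}

```text
time_s: 16.25
ee_pos: [0.5646, -0.1111, 0.1942]
eef_rot: [-3.141, -0.0, 1.812]
force: [-3.2, -1.4, 4.8]
grip_width: 0.0111
grip_force: 10.0
```

{"method": "jog_arm", "body": {
  "motion": [
    [0,0.0068,-0.0078,0,0,0,-1],
    [0,0.0072,-0.0074,0,0,0,-1],
    [0,0,0,0,0,0,-1],
    [0,0,0,0,0,0,-0.4],
    [0,0,0,0,0,0,-0.4]
  ]
}}

```text
time_s: 16.75
ee_pos: [0.5785, -0.1074, 0.209]
eef_rot: [-3.141, -0.001, 1.813]
force: [-0.5, 0.1, -1.2]
grip_width: 0.0239
grip_force: 0.0
```

{"method": "jog_arm", "body": {
  "motion": [
    [0,0,0,0,0,0,-0.4],
    [0,0,-0.03,0,0,0,-0.4],
    [0,0,-0.04,0,0,0,-0.4],
    [0,0,-0.03,0,0,0,-0.4],
    [0,0,0,0,0,0,-0.4]
  ]
}}

```text
time_s: 17.25
ee_pos: [0.5795, -0.1077, 0.3139]
eef_rot: [3.136, 0.003, 1.813]
force: [-0.3, -0.9, 0.5]
grip_width: 0.0285
grip_force: 0.0
```

{"method": "jog_arm", "body": {
  "motion": [
    [0,0,-0.02,0,0,0,-0.4],
    [0,0,0,0,0,0,-0.4],
    [0,0,0,0,0,0,-0.4],
    [0,0,0,0,0,0,-0.4]
  ]
}}

```text
time_s: 17.65
ee_pos: [0.5785, -0.1075, 0.3282]
eef_rot: [-3.14, -0.001, 1.813]
force: [-0.4, 0.6, -1.0]
grip_width: 0.0283
grip_force: 0.0
```

```bash
python3 -c "
from ang import *
run('c')
a=cv2.imread('pics/cwrist.png')[0:90,230:350];b=cv2.imread('pics/cscene.png')[150:310,100:313]
cv2.imwrite('pics/c6.png',np.vstack([cv2.resize(a,(400,300),interpolation=2),cv2.resize(b,(400,300),interpolation=2)]))"
```

```text
scene red 50 [271.9 190.7] deg 43.1 res 1.2px
scene green 9 [274.8 191.2] deg 47.5 res 0.3px
scene bar deg 37.9 165.88101
wrist red 351 [306.9  25.3] deg 44.0 res 3.1px
wrist green 119 [302.1  20.3] deg 41.7 res 4.4px
wrist bar deg 44.4 254.83109
top red 35 [260.8 161.6] deg 44.2 res 0.1px
top green 0
top bar deg 43.7 92.58341
```

View pics/c6.png

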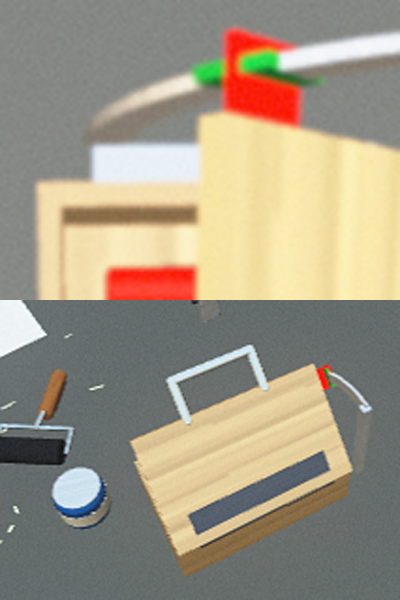

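The pointer sits in the middle of the green, at about 44 degrees, and the bystanders haven't moved. I'll raise the gripper, check that the lid holds, and hand in.

{"method": "jog_arm", "body": {
  "motion": [
    [0,0,-0.03,0,0,0,-0.4],
    [0,0,0,0,0,0,-0.4],
    [0,0,0,0,0,0,-0.4],
    [0,0,0,0,0,0,-0.4],
    [0,0,0,0,0,0,-0.4]
  ]
}}

```text
time_s: 18.3
ee_pos: [0.5785, -0.1075, 0.3587]
eef_rot: [-3.14, -0.001, 1.813]
force: [-0.2, 0.2, 0.4]
grip_width: 0.0277
grip_force: 0.0
```

```bash
python3 -c "
from ang import *
run('d',('scene','top'))
print(ctrl.hand_in())"
```

```text
scene red 50 [271.9 190.7] deg 43.1 res 1.2px
scene green 9 [274.8 191.2] deg 47.5 res 0.3px
scene bar deg 37.9 166.33829
top red 35 [260.8 161.5] deg 44.3 res 0.1px
top green 0
top bar deg 44.8 98.98337
the job is handed in; nothing more can be done
None
```

The job is handed in: the lid stands by itself at about 44 degrees open by the camera measurements, steady over the last two looks, with its red pointer on the green mark and the gripper clear of it.

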